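Tip turned offcuts into a crate and tamp them level

ROBOT

A 7-joint arm with a two-finger parallel gripper is mounted at the origin on the work surface. World frame = base frame: x ahead of the robot, y to its left, z up, the work surface at z = 0. Lengths are in m, angles in degrees, forces in N, time in s.
With the tool pointing down it reaches from about 0.35 to 0.9 m from the base axis. Payload 8.1 kg.
Tool frame: the origin (TCP) lies midway between the tips of the shut fingers; the grasp point (between the pads) lies 19 mm behind it (env.grasp_offset is the distance from the TCP to the grasp point, in m); z points along the fingers, y is the line along which they close (so a half turn about z gives the same grasp; the last joint's range is limited). The gripper opens to 92 mm and grips with 3 to 60 N. Pads are 19 mm wide; open, the fingers measure 130 mm over their backs; the gripper's body (75 mm by 190 mm) begins 47 mm behind the grasp point.
Start: joints at [59.954, 24.895, 1.432, 90.138, -0.665, 64.973, -4.303], TCP at [0.256, -0.57, 0.227] pointing down, gripper open.
Joint ranges: [-149.89, 149.89], [-25.12, 119.58], [-72.63, 75.52], [4.76, 147.25], [-75.54, 255.54], [6.69, 114.76], [-157.13, 157.13]. Speed limits (degrees/s): [127.2, 127.2, 172.46, 172.46, 180, 180, 180].

INTERFACE

Orientations are given as [roll, pitch, yaw] about the fixed x, y, z axes, in that order (R = Rz(yaw) Ry(pitch) Rx(roll)).
In Python, from station import env, vision, ticket gives the robot as it stands.
- The arm moves only by the tool arm_command, never from a script. Its argument "deltas" is a list that holds one entry, the list of rows, each a list of 7 numbers: the shift along the world's x, y, z in m, then the turn, a rotation vector about the world's x, y, z in degrees, then the finger opening in m, from 0 to 0.0918. In form: [[[dx, dy, dz, wx, wy, wz, claw], ...]]. A call has 1 to 20 rows; each row shifts and turns the commanded pose from where the row before left it; what a row does not reach is not made up. A row lasts 1/12 s, in which the tool goes at most 41.7 mm and 7.16 degrees, less where a joint would pass 70% of its speed; a pose out of reach is approached as far as the arm can. A call is refused whole if a number of a shift passes 0.0417 or a number of a turn 7.16, either way. A call with a gripper value outside its range is refused whole. The fingers move at their own pace and stop on an object; the grip force is fixed at half the most. Time passes only in rows, so rows that do not move let the fingers close. It gives the time, the measured TCP pose, the force, the opening and the grip force at its end, in the units of the state.
- env.observe(): the state, without advancing time (a new reading comes with each control period).
- vision.grab_frame(name): name is "scene" or "top" or "wrist"; returns the picture (384x512x3 uint8, blue, green, red); there is no depth.
- vision.camera_info(name): a dict with "fx", "fy", "cx", "cy" (pixels), "origin" and "attitude" of the camera in the world. Camera axes: x right, y down, z forward; pixel columns grow to the right and rows downward; lengths in m; the calibration is good to about 2 mm. The wrist camera is an equidistant fisheye: a pixel r from the principal point sees the ray r / f radians off the axis. A picture is of the moment at which its call begins: read the wrist's pose just before it. camera_info takes no time and is no camera call; for the wrist camera it gives the pose at the moment of the call.
- ticket.sign_off(): hands the job in; it is judged then, once.
The state is a dict: "time": time; "joint_positions": joint angles; "qvel": joint speeds; "joint_efforts": joint torques, N m; "position": TCP position; "tool_rot": TCP orientation; "ft_force": force on the tool from outside, world axes, zero at the start; "moment": the same for the moment, N m; "gripper_width": finger opening in m; "gripper_force": force on a finger pad.
Only numpy, scipy, OpenCV 4.12 (cv2) and the standard library are available. Lean on these libraries where they do the work, as an engineer would, in place of code of your own. Each camera call takes 0.05 s, during which the arm holds its last target. There are 200 camera calls.

TASK

Tip all nine wooden stubs out of the carrying tote into the offcut crate and stand the empty tote back on the bench. Then take the hand tamper and press the heap down firmly with its flat foot, held level, until the stubs lie level in the crate with none standing above its rim, so that the next crate can be stacked on top. Finish with the tamper standing on its foot on the bench, clear of the crate, and leave the tin, the mallet and the gouge where they are.

Things in the scene. Friction and masses are not known exactly. Their poses are not given: they have to be found in the camera images.
- crate: The offcut crate: an open square box of plain boards with a plywood bottom, 180 x 180 mm outside, 156 x 156 mm inside, walls 12 mm thick, 62 mm high, inner floor 10 mm above the bench, so 52 mm deep inside. It stands firm on the bench and does not move. Origin: centre of its underside; x and y run parallel to its sides, z up.
- tote: The carrying tote: wood, 150 mm (x) by 140 mm (y), holds the nine stubs; 0.36 kg empty, 0.58 kg full. Floor 6 mm thick, back board (+x side) 60 mm high; end boards (y sides, 9 mm thick) 50 mm high, each with a 46 mm wide upright in its middle, 128 mm high, that carry the handle rail. The -x side is the open front. Origin: centre of its underside, z up.
- tote_lip (a point): Middle of the front edge of the tote's floor, over which the stubs slide out: the open -x side has no wall or lip. It lies 75 mm in front of the tote's origin, at the inside floor, 6 mm above the underside; the mouth is 122 mm wide between the end boards. The stubs stay put while the tote is within 15 degrees of level; tipped front-down they slide out at 20 to 35 degrees. Axes as the tote's.
- tote_handle (a point): Middle of the tote's handle rail, 112 mm above the tote's underside, straight above its origin and near enough above its centre of mass. The rail is flat-sided wood, 20 mm thick (x), 26 mm high (z), 122 mm long (y). Axes as the tote's.
- tamper: The hand tamper: a flat square foot 84 x 84 mm, 22 mm thick (dark wood with a steel sole), a round post 23 mm thick from its middle and a straight cross grip on top; 115 mm high, about 0.42 kg. At the start it stands on its sole. Origin: centre of the sole; z up along the post.
- tamper_grip (a point): Middle of the tamper's cross grip, 102 mm above the sole. The grip is a flat-sided bar 26 mm thick (x), 26 mm high (z), 96 mm long (y). Axes as the tamper's.
- tin: Bystander: a plain metal tin, 68 mm across, 75 mm high, standing. Origin: centre of its underside. Leave it alone.
- mallet: Bystander: a round wooden carver's mallet standing on its head, 80 mm across, 186 mm high, handle up. Origin: centre of its underside. Leave it alone.
- gouge: Bystander: a turning gouge lying on the bench beyond the crate, 265 mm long, 29 mm thick. Origin: on the bench below its ferrule, about its middle; x along the blade. Leave it alone.
- stub0: Stub 1 of nine alike: a round turned wooden offcut, 36 mm across, 36 mm long, edges bevelled 5 to 6 mm, 24 g; stands on end in the tote at the start. Origin: its centre; z along its axis. Down on the crate's floor its centre is 18 to 23 mm above that floor. Pressed straight down, a stub can stay wedged on others: work the foot to and fro, or knock it with the foot's edge toward a gap.
- stub1: Stub 2 of nine alike: a round turned wooden offcut, 36 mm across, 36 mm long, edges bevelled 5 to 6 mm, 24 g; stands on end in the tote at the start. Origin: its centre; z along its axis. Down on the crate's floor its centre is 18 to 23 mm above that floor. Pressed straight down, a stub can stay wedged on others: work the foot to and fro, or knock it with the foot's edge toward a gap.
- stub2: Stub 3 of nine alike: a round turned wooden offcut, 36 mm across, 36 mm long, edges bevelled 5 to 6 mm, 24 g; stands on end in the tote at the start. Origin: its centre; z along its axis. Down on the crate's floor its centre is 18 to 23 mm above that floor. Pressed straight down, a stub can stay wedged on others: work the foot to and fro, or knock it with the foot's edge toward a gap.
- stub3: Stub 4 of nine alike: a round turned wooden offcut, 36 mm across, 36 mm long, edges bevelled 5 to 6 mm, 24 g; stands on end in the tote at the start. Origin: its centre; z along its axis. Down on the crate's floor its centre is 18 to 23 mm above that floor. Pressed straight down, a stub can stay wedged on others: work the foot to and fro, or knock it with the foot's edge toward a gap.
- stub4: Stub 5 of nine alike: a round turned wooden offcut, 36 mm across, 36 mm long, edges bevelled 5 to 6 mm, 24 g; stands on end in the tote at the start. Origin: its centre; z along its axis. Down on the crate's floor its centre is 18 to 23 mm above that floor. Pressed straight down, a stub can stay wedged on others: work the foot to and fro, or knock it with the foot's edge toward a gap.
- stub5: Stub 6 of nine alike: a round turned wooden offcut, 36 mm across, 36 mm long, edges bevelled 5 to 6 mm, 24 g; stands on end in the tote at the start. Origin: its centre; z along its axis. Down on the crate's floor its centre is 18 to 23 mm above that floor. Pressed straight down, a stub can stay wedged on others: work the foot to and fro, or knock it with the foot's edge toward a gap.
- stub6: Stub 7 of nine alike: a round turned wooden offcut, 36 mm across, 36 mm long, edges bevelled 5 to 6 mm, 24 g; stands on end in the tote at the start. Origin: its centre; z along its axis. Down on the crate's floor its centre is 18 to 23 mm above that floor. Pressed straight down, a stub can stay wedged on others: work the foot to and fro, or knock it with the foot's edge toward a gap.
- stub7: Stub 8 of nine alike: a round turned wooden offcut, 36 mm across, 36 mm long, edges bevelled 5 to 6 mm, 24 g; stands on end in the tote at the start. Origin: its centre; z along its axis. Down on the crate's floor its centre is 18 to 23 mm above that floor. Pressed straight down, a stub can stay wedged on others: work the foot to and fro, or knock it with the foot's edge toward a gap.
- stub8: Stub 9 of nine alike: a round turned wooden offcut, 36 mm across, 36 mm long, edges bevelled 5 to 6 mm, 24 g; stands on end in the tote at the start. Origin: its centre; z along its axis. Down on the crate's floor its centre is 18 to 23 mm above that floor. Pressed straight down, a stub can stay wedged on others: work the foot to and fro, or knock it with the foot's edge toward a gap.

How it is judged (in metres and radians):
On the way, in this order (a step that is already met when the one before it is completed fails the run):
1. the tote is tipped by more than 15 degrees over the crate (angle between tote's own z axis and vertical above 0.26 rad and horizontal distance between tote and crate below 0.2 m), for 0.1 s.
2. all nine stubs are in the crate, heaped or not (x of stub0 in the frame of crate between -0.078 and 0.078 m and y of stub0 in the frame of crate between -0.078 and 0.078 m and z of each of stub0, stub1, stub2, stub3, stub4, stub5, stub6, stub7, stub8 in the frame of crate below 0.12 m and x of stub1 in the frame of crate between -0.078 and 0.078 m and y of stub1 in the frame of crate between -0.078 and 0.078 m and x of stub2 in the frame of crate between -0.078 and 0.078 m and y of stub2 in the frame of crate between -0.078 and 0.078 m and x of stub3 in the frame of crate between -0.078 and 0.078 m and y of stub3 in the frame of crate between -0.078 and 0.078 m and x of stub4 in the frame of crate between -0.078 and 0.078 m and y of stub4 in the frame of crate between -0.078 and 0.078 m and x of stub5 in the frame of crate between -0.078 and 0.078 m and y of stub5 in the frame of crate between -0.078 and 0.078 m and x of stub6 in the frame of crate between -0.078 and 0.078 m and y of stub6 in the frame of crate between -0.078 and 0.078 m and x of stub7 in the frame of crate between -0.078 and 0.078 m and y of stub7 in the frame of crate between -0.078 and 0.078 m and x of stub8 in the frame of crate between -0.078 and 0.078 m and y of stub8 in the frame of crate between -0.078 and 0.078 m), for 0.2 s.
3. the empty tote stands upright on the bench, let go (height (world z) of tote below 0.006 m and angle between tote's own z axis and vertical below 0.08 rad and horizontal distance between tote and crate above 0.14 m and contact force between the fingers and tote below 0.3 N), for 0.2 s.
4. the tamper's foot is in the crate below the rim, flat within 7 degrees, and presses on the stubs (one of them with more than 3 N) (z of tamper in the frame of crate between 0.03 and 0.061 m and angle between tamper's own z axis and vertical below 0.12 rad and (contact force between tamper and stub0 above 3 N or contact force between tamper and stub1 above 3 N or contact force between tamper and stub2 above 3 N or contact force between tamper and stub3 above 3 N or contact force between tamper and stub4 above 3 N or contact force between tamper and stub5 above 3 N or contact force between tamper and stub6 above 3 N or contact force between tamper and stub7 above 3 N or contact force between tamper and stub8 above 3 N)), for 0.1 s.
At the end, for the whole second after the job is handed in: All nine stubs lie at rest in the crate with no stub's centre more than 34 mm above the crate's inner floor (none stands on others above the rim); the tote and the tamper each stand upright (within 4.5 degrees) on the bench, their middles more than 140 mm from the crate's, at rest and let go (x of stub0 in the frame of crate between -0.078 and 0.078 m and y of stub0 in the frame of crate between -0.078 and 0.078 m and z of each of stub0, stub1, stub2, stub3, stub4, stub5, stub6, stub7, stub8 in the frame of crate below 0.044 m and x of stub1 in the frame of crate between -0.078 and 0.078 m and y of stub1 in the frame of crate between -0.078 and 0.078 m and x of stub2 in the frame of crate between -0.078 and 0.078 m and y of stub2 in the frame of crate between -0.078 and 0.078 m and x of stub3 in the frame of crate between -0.078 and 0.078 m and y of stub3 in the frame of crate between -0.078 and 0.078 m and x of stub4 in the frame of crate between -0.078 and 0.078 m and y of stub4 in the frame of crate between -0.078 and 0.078 m and x of stub5 in the frame of crate between -0.078 and 0.078 m and y of stub5 in the frame of crate between -0.078 and 0.078 m and x of stub6 in the frame of crate between -0.078 and 0.078 m and y of stub6 in the frame of crate between -0.078 and 0.078 m and x of stub7 in the frame of crate between -0.078 and 0.078 m and y of stub7 in the frame of crate between -0.078 and 0.078 m and x of stub8 in the frame of crate between -0.078 and 0.078 m and y of stub8 in the frame of crate between -0.078 and 0.078 m and linear speed of each of stub0, stub1, stub2, stub3, stub4, stub5, stub6, stub7, stub8, tote, tamper below 0.03 m/s and height (world z) of each of tote, tamper below 0.006 m and angle between each of tote, tamper's own z axis and vertical below 0.08 rad and horizontal distance between each of tote, tamper and crate above 0.14 m); the robot touches nothing.
It fails at once if the tin is moved more than 30 mm or knocked over (distance of tin from where it was at the start of the episode above 0.03 m or angle between tin's own z axis and vertical above 0.3 rad).
It fails at once if the mallet is moved more than 30 mm or knocked over (distance of mallet from where it was at the start of the episode above 0.03 m or angle between mallet's own z axis and vertical above 0.3 rad).
It fails at once if the gouge is moved more than 30 mm (distance of gouge from where it was at the start of the episode above 0.03 m).
It also fails if it takes over 72 s, if anything falls off the work surface, if the arm or the gripper's body presses on something with over 40 N, if the wrist force passes 120 N, or if a joint passes its speed limit or range.

## Working session

There is one attempt and no reset: what is moved stays moved. The work goes in short steps, Python scripts to look and compute and a tool call to move; the robot and the scene stay as the last step left them, time stands still between calls to the robot, and variables do not carry over. Pictures are saved under pics/ and viewed, at most 10 in all, crops included, and the job is handed in when it is done.

Besides the shell and the picture viewer there is one more tool, called after "Request:" as name(argument=value, ...) on one line, values as JSON. arm_command: Moves the arm, as the interface text tells. Its arguments: {"type":"object","properties":{"deltas":{"type":"array"}},"required":["deltas"]}

```bash
mkdir -p pics; ls; python3 - <<'E'
from station import env, vision, ticket
import cv2, numpy as np
s=env.observe()
for k in s: print(k,s[k])
print(env.grasp_offset)
a=vision.grab_frame("scene");b=vision.grab_frame("top")
cv2.imwrite("pics/scene0.png",cv2.resize(a,(800,600),interpolation=cv2.INTER_CUBIC));cv2.imwrite("pics/top0.png",cv2.resize(b,(800,600),interpolation=cv2.INTER_CUBIC))
for n in("scene","top","wrist"):print(n,vision.camera_info(n))
E
```

```text
pics
time 0.0
joint_positions [59.95509029 24.93667668  1.43101989 90.18843094 -0.66378618 64.9720249
 -4.30431577]
qvel [-0.08806675 -0.17661777  0.06284481  0.01870722  0.0733574  -0.07700564
  0.01418304]
joint_efforts [-1.67506430e-03 -6.67842793e+01  9.84719731e-01 -3.14457929e+01
 -6.04147674e-02  4.28659644e-02  2.25358858e-04]
position [ 0.25560589 -0.56979708  0.22594709]
tool_rot [-1.79911610e+02  8.92995438e-03  2.41611748e+01]
ft_force [-0.42549737 -0.54922439  0.02378537]
moment [-0.06917937  0.0481453   0.01617964]
gripper_force 0.0
gripper_width 0.09166859281984091
0.0188
scene {'fx': 425.31175402568846, 'fy': 425.31175402568846, 'cx': 255.4233198269539, 'cy': 191.3978594728231, 'origin': array([ 1.35219755, -0.44264874,  0.73308371]), 'attitude': array([-127.23107348,    0.41000882,   59.16313682])}
top {'fx': 468.352788214238, 'fy': 468.352788214238, 'cx': 257.86533900861343, 'cy': 189.89890147568386, 'origin': array([ 0.45870833, -0.01359786,  1.19031497]), 'attitude': array([-171.86161719,    0.62861847,  -90.74575366])}
wrist {'fx': 297.3186396354542, 'fy': 297.3186396354542, 'cx': 255.5219745320035, 'cy': 192.82401718827623, 'origin': array([ 0.31970813, -0.5412098 ,  0.38508454]), 'attitude': array([ 1.64993357e+02,  8.58058017e-02, -6.57766867e+01])}
```

View pics/top0.png

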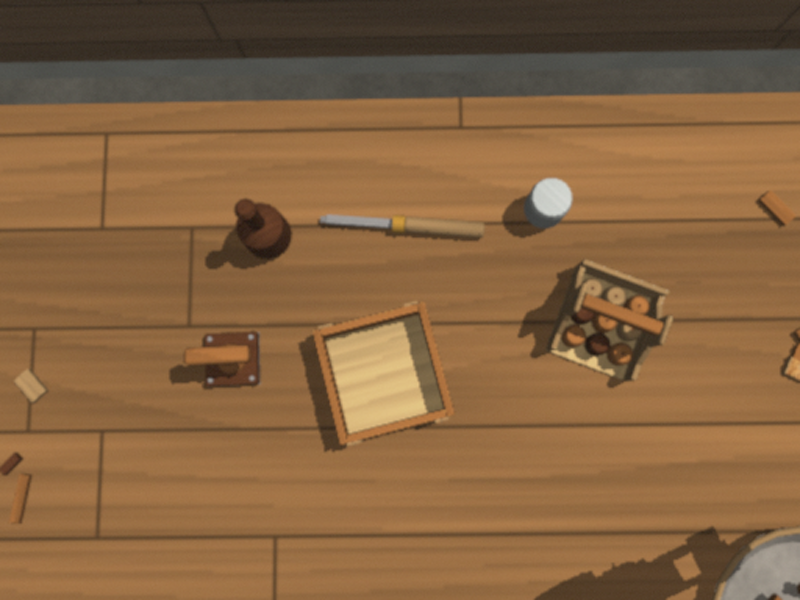

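View pics/scene0.png

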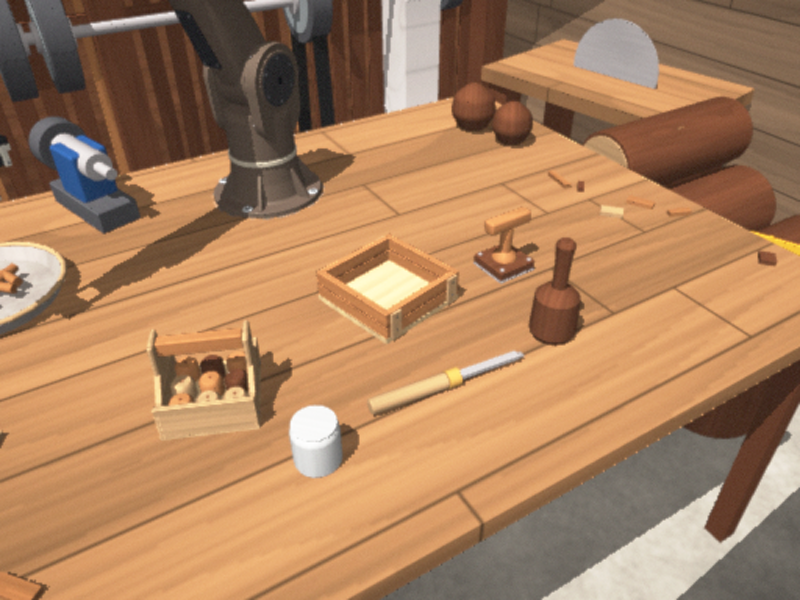

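Top view (800x600): the crate's rim corners are near (316,332), (421,304), (452,411) and (345,444). The tote is at about (610,320) with its open front towards the robot (image down). The tamper's foot is at about (232,359) and its grip runs from (186,356) to (248,354). The mallet, gouge and tin lie on the far side. I'll enlarge for exact pixels.

```bash
cat > h.py <<'E'
from station import env, vision, ticket
import cv2, numpy as np
from scipy.spatial.transform import Rotation as R
def proj_back(cam,uv,z,ci=None):
    c=ci or vision.camera_info(cam); uv=np.atleast_2d(uv).astype(float)
    r=np.c_[(uv[:,0]-c['cx'])/c['fx'],(uv[:,1]-c['cy'])/c['fy'],np.ones(len(uv))]
    d=r@R.from_euler('xyz',c['attitude'],degrees=True).as_matrix().T
    o=np.array(c['origin']); return o+d*((z-o[2])/d[:,2])[:,None]
def crop(img,x0,y0,w,h,s):
    c=cv2.resize(img[y0:y0+h,x0:x0+w],None,fx=s,fy=s,interpolation=cv2.INTER_CUBIC)
    for i in range(0,w,10): cv2.putText(c,str(x0+i),(i*s,8),0,.3,(255,255,255),1); cv2.line(c,(i*s,8),(i*s,14),(255,255,255),1)
    for i in range(10,h,10): cv2.putText(c,str(y0+i),(0,i*s+3),0,.3,(255,255,255),1)
    return c
E
python3 - <<'E'
from h import *
b=vision.grab_frame("top")
m=np.vstack([np.hstack([crop(b,345,155,80,60,5),crop(b,105,195,80,60,5)]),np.hstack([crop(b,195,190,100,100,3)[:300],np.zeros((300,500,3),np.uint8)])])
cv2.imwrite("pics/m1.png",m)
# rough
for n,p,z in [("crate",[(316,332),(421,304),(452,411),(345,444)],.062),("tin",[(552,197)],.075),("mallet",[(245,209)],.186),("gouge",[(320,220),(483,230)],.015)]:
    print(n,proj_back("top",np.array(p)/1.5625,z).round(4).tolist())
E
```

```text
crate [[0.567, 0.132, 0.062], [0.6084, -0.0313, 0.062], [0.4434, -0.0758, 0.062], [0.3961, 0.0874, 0.062]]
tin [[0.7728, -0.239, 0.075]]
mallet [[0.731, 0.2172, 0.186]]
gouge [[0.7567, 0.1322, 0.015], [0.7357, -0.1358, 0.015]]
```

View pics/m1.png

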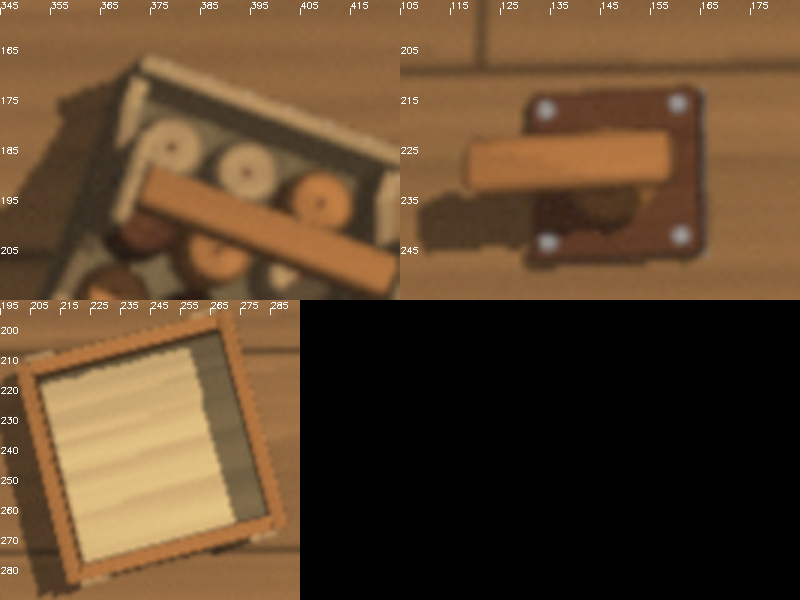

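The montage shows the tote's rail top from about (374,191) to (424,210), the back board's outer corner at (373.6,166.4), the tamper's foot corners at about (131,214) and (165.6,246.6), the grip from (118,228) to (159,226), and the crate's rim corners.

```bash
python3 - <<'E'
from h import *
def show(n,p,z):
    q=proj_back("top",p,z); c=q.mean(0)
    e=[np.linalg.norm(q[i]-q[(i+1)%4])*1000 for i in range(4)]
    a=[np.degrees(np.arctan2(*(q[(i+1)%4]-q[i])[[1,0]])) for i in range(4)]
    print(n,c.round(4),"edges",np.round(e,1),"ang",np.round(a,1))
show("crate",[(202.3,211.6),(271,194.4),(289.7,263.6),(220,284.1)],.062)
show("rail",[(374.6,188.4),(425,206.6),(422.6,213.6),(372.6,195)],.125)
show("foot",[(131,214),(164.6,213),(165.6,246.6),(131,248)],.022)
show("grip",[(118,223),(159,221.4),(159,231),(118.6,233)],.115)
q=proj_back("top",[(373.6,166.4),(426.9,186.2)],.06);print(q, np.linalg.norm(q[1]-q[0]))
E
```

```text
crate [0.504  0.0273 0.062 ] edges [171.6 171.8 172.2 178.1] ang [ -76.7 -166.   105.4   13.8]
rail [ 0.5812 -0.3248  0.125 ] edges [120.6  17.2 119.8  16.1] ang [-111.2  157.9   68.3  -19.2]
foot [0.5281 0.2724 0.022 ] edges [84.5 83.8 86.1 84.7] ang [ -89.1 -177.4   91.5    1.5]
grip [0.5302 0.2715 0.115 ] edges [94.6 22.1 93.  23.1] ang [ -88.6 -179.    92.     5.1]
[[ 0.67450029 -0.28747308  0.06      ]
 [ 0.62359553 -0.4143417   0.06      ]] 0.13670018564303968
```

The sizes check: rail 120x17 mm, foot 84 mm, back board 137 mm. So the tote is at (0.581, -0.325), yaw -21.5°. The crate is at (0.504, 0.027), yaw 13.8°. The tamper is at (0.529, 0.272), yaw about 1°. I'll move above the tote's rail, tool yaw 68.5.

Request:
arm_command(deltas=[[[0.02, 0.015, -0.004, 0, 0, 2.77, 0.0918], [0.02, 0.015, -0.004, 0, 0, 2.77, 0.0918], [0.02, 0.015, -0.004, 0, 0, 2.77, 0.0918], [0.02, 0.015, -0.004, 0, 0, 2.77, 0.0918], [0.02, 0.015, -0.004, 0, 0, 2.77, 0.0918], [0.02, 0.015, -0.004, 0, 0, 2.77, 0.0918], [0.02, 0.015, -0.004, 0, 0, 2.77, 0.0918], [0.02, 0.015, -0.004, 0, 0, 2.77, 0.0918], [0.02, 0.015, -0.004, 0, 0, 2.77, 0.0918], [0.02, 0.015, -0.004, 0, 0, 2.77, 0.0918], [0.02, 0.015, -0.004, 0, 0, 2.77, 0.0918], [0.02, 0.015, -0.004, 0, 0, 2.77, 0.0918], [0.02, 0.015, -0.004, 0, 0, 2.77, 0.0918], [0.02, 0.015, -0.004, 0, 0, 2.77, 0.0918], [0.02, 0.015, -0.004, 0, 0, 2.77, 0.0918], [0.025, 0.02, -0.002, 0, 0, 2.77, 0.0918], [0, 0, 0, 0, 0, 0, 0.0918], [0, 0, 0, 0, 0, 0, 0.0918]]])

```text
time: 1.65
position: [0.5823, -0.3227, 0.164]
tool_rot: [-180.0, -0.1, 68.7]
ft_force: [-1.8, -0.4, 0.3]
gripper_width: 0.092
gripper_force: 0.0
```

Request:
arm_command(deltas=[[[-0.001, -0.002, -0.018, 0, 0, 0, 0.0918], [0, 0, -0.018, 0, 0, 0, 0.0918], [0, 0, -0.018, 0, 0, 0, 0.0918], [0, 0, -0.017, 0, 0, 0, 0.0918], [0, 0, 0, 0, 0, 0, 0.04], [0, 0, 0, 0, 0, 0, 0.025], [0, 0, 0, 0, 0, 0, 0.01], [0, 0, 0, 0, 0, 0, 0.0], [0, 0, 0, 0, 0, 0, 0.0], [0, 0, 0, 0, 0, 0, 0.0], [0, 0, 0, 0, 0, 0, 0.0], [0, 0, 0, 0, 0, 0, 0.0]]])

```text
time: 2.65
position: [0.58, -0.3273, 0.0941]
tool_rot: [180.0, 0.0, 68.5]
ft_force: [-0.2, -0.2, -1.1]
gripper_width: 0.0433
gripper_force: 0.0
```

Request:
arm_command(deltas=[[[0, 0, 0, 0, 0, 0, 0.0], [0, 0, 0, 0, 0, 0, 0.0], [0, 0, 0, 0, 0, 0, 0.0], [0, 0, 0, 0, 0, 0, 0.0], [0, 0, 0, 0, 0, 0, 0.0], [0, 0, 0, 0, 0, 0, 0.0], [0, 0, 0, 0, 0, 0, 0.0], [0, 0, 0.004, 0, 0, 0, 0.0], [0, 0, 0.008, 0, 0, 0, 0.0], [0, 0, 0.01, 0, 0, 0, 0.0], [0, 0, 0.01, 0, 0, 0, 0.0], [0, 0, 0.01, 0, 0, 0, 0.0], [0, 0, 0.01, 0, 0, 0, 0.0]]])

```text
time: 3.73
position: [0.5799, -0.3273, 0.1472]
tool_rot: [180.0, 0.0, 68.5]
ft_force: [-0.3, -0.3, -6.1]
gripper_width: 0.0201
gripper_force: 30.0
```

Tote held: 0.58 kg and rail 20.1 mm, as given. I'll lift it further and carry it across to the far side of the crate, turning its yaw towards 13.8°.

Request:
arm_command(deltas=[[[0, 0, 0.012, 0, 0, 0, 0], [0, 0, 0.018, 0, 0, 0, 0], [0, 0, 0.018, 0, 0, 0, 0], [0.001, 0.008, 0, 0, 0, 0.9, 0], [0.002, 0.016, 0, 0, 0, 1.5, 0], [0.0025, 0.022, 0, 0, 0, 2.1, 0], [0.0025, 0.024, 0, 0, 0, 2.2, 0], [0.0025, 0.024, 0, 0, 0, 2.2, 0], [0.0025, 0.024, 0, 0, 0, 2.2, 0], [0.0025, 0.024, 0, 0, 0, 2.2, 0], [0.0025, 0.024, 0, 0, 0, 2.2, 0], [0.0025, 0.024, 0, 0, 0, 2.2, 0], [0.0025, 0.024, 0, 0, 0, 2.2, 0], [0.0025, 0.024, 0, 0, 0, 2.2, 0], [0.0025, 0.024, 0, 0, 0, 2.2, 0], [0.0025, 0.024, 0, 0, 0, 2.2, 0], [0.0025, 0.024, 0, 0, 0, 2.2, 0], [0.0025, 0.024, 0, 0, 0, 2.2, 0], [0.0025, 0.02, 0, 0, 0, 2.0, 0], [0.003, 0.012, 0, 0, 0, 1.0, 0]]])

```text
time: 5.4
position: [0.6189, 0.0455, 0.193]
tool_rot: [-179.9, -0.2, 103.0]
ft_force: [-0.5, 1.1, -5.6]
gripper_width: 0.0199
gripper_force: 30.0
```

Request:
arm_command(deltas=[[[0.003, 0.008, 0, 0, 0, 0.5, 0], [0, 0, 0, 0, 0, 0, 0], [0, 0, 0, 0, 0, 0, 0]]])

```text
time: 5.65
position: [0.6236, 0.0466, 0.1933]
tool_rot: [-180.0, 0.0, 102.9]
ft_force: [-0.5, -0.8, -6.5]
gripper_width: 0.0196
gripper_force: 30.0
```

```bash
python3 - <<'E'
from h import *
a=vision.grab_frame("scene"); b=vision.grab_frame("top")
cv2.imwrite("pics/m2.png",np.hstack([cv2.resize(a[60:340,100:420],(400,350)),cv2.resize(b[60:340,120:440],(400,350))]))
s=env.observe(); print(s['joint_positions'],s['position'],s['tool_rot'])
E
```

```text
[  7.54307101  28.87295633 -24.70506062  90.86433635  13.13943202
  63.19913771  -7.66398148] [0.6236793  0.04494381 0.19338782] [-1.79947759e+02  6.52217737e-02  1.02755466e+02]
```

View pics/m2.png

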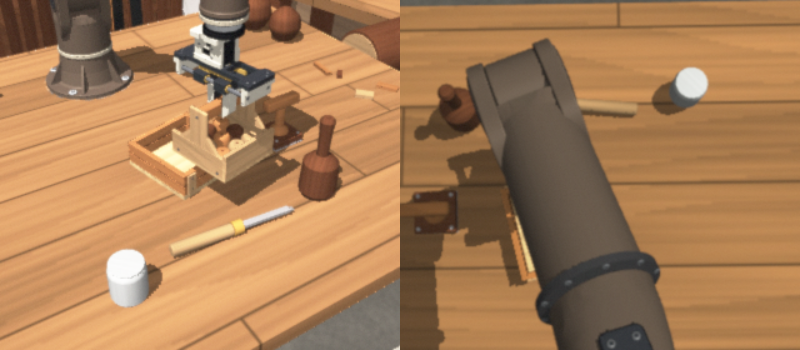

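The tote hangs upright over the crate's far wall with its front facing in. I'll settle it to the pouring start, tip it in small steps about its lip, and check that the arm follows.

Request:
arm_command(deltas=[[[0.001, 0.006, -0.009, 0, 0, 0.5, 0], [0.001, 0.006, -0.009, 0, 0, 0.5, 0], [0, 0, 0, 0, 0, 0, 0], [-0.0061, -0.0015, 0.0041, 0.894, -3.642, 0, 0], [-0.0061, -0.0015, 0.0041, 0.894, -3.642, 0, 0], [-0.0061, -0.0015, 0.0041, 0.894, -3.642, 0, 0], [-0.0061, -0.0015, 0.0041, 0.894, -3.642, 0, 0], [0, 0, 0, 0, 0, 0, 0]]])

```text
time: 6.42
position: [0.5976, 0.0516, 0.1914]
tool_rot: [165.0, 0.1, 103.9]
ft_force: [-0.6, 0.2, -6.5]
gripper_width: 0.0198
gripper_force: 30.0
```

Request:
arm_command(deltas=[[[-0.0035, -0.0008, 0.0012, 0.447, -1.821, 0, 0], [-0.0035, -0.0008, 0.0012, 0.447, -1.821, 0, 0], [-0.0035, -0.0008, 0.0012, 0.447, -1.821, 0, 0], [-0.0035, -0.0008, 0.0012, 0.447, -1.821, 0, 0], [-0.0035, -0.0008, 0.0012, 0.447, -1.821, 0, 0], [-0.0035, -0.0008, 0.0012, 0.447, -1.821, 0, 0], [-0.0035, -0.0008, 0.0012, 0.447, -1.821, 0, 0], [-0.0035, -0.0008, 0.0012, 0.447, -1.821, 0, 0], [-0.0036, -0.0009, 0.0002, 0.447, -1.821, 0, 0], [-0.0036, -0.0009, 0.0002, 0.447, -1.821, 0, 0], [-0.0036, -0.0009, 0.0002, 0.447, -1.821, 0, 0], [-0.0036, -0.0009, 0.0002, 0.447, -1.821, 0, 0], [0, 0, 0, 0, 0, 0, 0], [0, 0, 0, 0, 0, 0, 0], [0, 0, 0, 0, 0, 0, 0], [0, 0, 0, 0, 0, 0, 0], [0, 0, 0, 0, 0, 0, 0]]])

```text
time: 7.83
position: [0.5608, 0.0422, 0.2006]
tool_rot: [144.4, 0.2, 103.8]
ft_force: [0.4, -0.0, -3.7]
gripper_width: 0.02
gripper_force: 30.0
```

Request:
arm_command(deltas=[[[-0.0036, -0.0009, 0.0002, 0.447, -1.821, 0, 0], [-0.0036, -0.0009, 0.0002, 0.447, -1.821, 0, 0], [-0.0036, -0.0009, 0.0002, 0.447, -1.821, 0, 0], [-0.0036, -0.0009, 0.0002, 0.447, -1.821, 0, 0], [-0.0036, -0.0009, -0.0003, 0.447, -1.821, 0, 0], [-0.0036, -0.0009, -0.0005, 0.447, -1.821, 0, 0], [0, 0, 0, 0, 0, 0, 0], [0, 0, 0, 0, 0, 0, 0], [0, 0, 0, 0, 0, 0, 0], [0, 0, 0, 0, 0, 0, 0], [0, 0, 0, 0, 0, 0, 0], [0, 0, 0, 0, 0, 0, 0]]])

```text
time: 8.83
position: [0.549, 0.0324, 0.1931]
tool_rot: [141.8, 1.0, 103.2]
ft_force: [-1.2, -0.3, -3.4]
gripper_width: 0.0195
gripper_force: 30.0
```

```bash
python3 - <<'E'
from h import *
a=vision.grab_frame("scene"); b=vision.grab_frame("wrist")
cv2.imwrite("pics/m3.png",np.hstack([cv2.resize(a[100:300,160:360],(400,400)),cv2.resize(b,(400,300))[:, :].copy() if False else cv2.copyMakeBorder(cv2.resize(b,(400,300)),0,100,0,0,0)]))
E
```

```text
(no output)
```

View pics/m3.png

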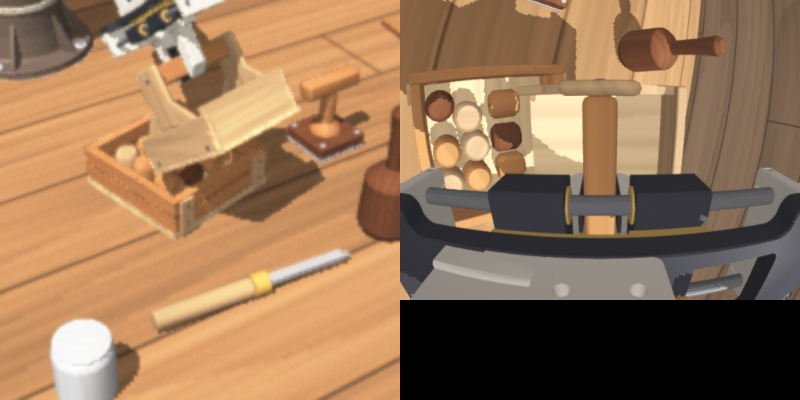

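The picture shows the tote empty. All nine stubs lie in the crate, piled towards its robot side, and the force has dropped to about 3.4 N. The tilt stopped near 38° (joint range), which was enough. I'll rise, level the tote and carry it back.

Request:
arm_command(deltas=[[[0, 0, 0.01, 0, 0, 0, 0], [0, 0, 0.015, 0, 0, 0, 0], [0, 0, 0.015, 0, 0, 0, 0], [0.0065, 0.0015, 0, -0.826, 3.37, 0, 0], [0.0065, 0.0015, 0, -0.826, 3.37, 0, 0], [0.0065, 0.0015, 0, -0.826, 3.37, 0, 0], [0.0065, 0.0015, 0, -0.826, 3.37, 0, 0], [0.0065, 0.0015, 0, -0.826, 3.37, 0, 0], [0.0065, 0.0015, 0, -0.826, 3.37, 0, 0], [0.0065, 0.0015, 0, -0.826, 3.37, 0, 0], [0.0065, 0.0015, 0, -0.826, 3.37, 0, 0], [0.0065, 0.0015, 0, -0.826, 3.37, 0, 0], [0.0065, 0.0015, 0, -0.826, 3.37, 0, 0], [0.0065, 0.0015, 0, -0.826, 3.37, 0, 0], [0, 0, 0, 0, 0, 0, 0], [0, 0, 0, 0, 0, 0, 0]]])

```text
time: 10.27
position: [0.6214, 0.0483, 0.222]
tool_rot: [180.0, 1.2, 104.0]
ft_force: [-1.3, -0.3, -4.0]
gripper_width: 0.0198
gripper_force: 30.0
```

```bash
python3 - <<'E'
from h import *
s=env.observe(); print(s['joint_positions'].round(1),s['position'].round(4),s['tool_rot'].round(2))
Rn=R.from_euler('xyz',s['tool_rot'],degrees=True)
print("to level",(R.from_euler('xyz',[180,0,s['tool_rot'][2]],degrees=True)*Rn.inv()).as_rotvec(degrees=True).round(2))
E
```

```text
[ 27.1  38.  -61.8  87.5  35.3  75.6 -24.8] [0.6214 0.0483 0.222 ] [179.97   1.22 103.99]
to level [ 1.17  0.32 -0.  ]
```

Request:
arm_command(deltas=[[[0, -0.008, 0, 0.6, 0.16, -0.9, 0], [-0.002, -0.014, 0, 0.57, 0.16, -1.4, 0], [-0.0022, -0.02, 0, 0, 0, -1.9, 0], [-0.0022, -0.021, 0, 0, 0, -2.0, 0], [-0.0022, -0.021, 0, 0, 0, -2.0, 0], [-0.0022, -0.021, 0, 0, 0, -2.0, 0], [-0.0022, -0.021, 0, 0, 0, -2.0, 0], [-0.0022, -0.021, 0, 0, 0, -2.0, 0], [-0.0022, -0.021, 0, 0, 0, -2.0, 0], [-0.0022, -0.021, 0, 0, 0, -2.0, 0], [-0.0022, -0.021, 0, 0, 0, -2.0, 0], [-0.0022, -0.021, 0, 0, 0, -2.0, 0], [-0.0022, -0.021, 0, 0, 0, -2.0, 0], [-0.0022, -0.021, 0, 0, 0, -2.0, 0], [-0.0022, -0.021, 0, 0, 0, -2.0, 0], [-0.0022, -0.021, 0, 0, 0, -2.0, 0], [-0.0022, -0.021, 0, 0, 0, -2.0, 0], [-0.0022, -0.021, 0, 0, 0, -2.0, 0], [-0.0022, -0.015, 0, 0, 0, -1.3, 0], [0, 0, 0, 0, 0, 0, 0]]])

```text
time: 11.93
position: [0.5802, -0.3302, 0.2221]
tool_rot: [-180.0, 0.2, 68.0]
ft_force: [-1.3, -1.6, -4.7]
gripper_width: 0.0196
gripper_force: 30.0
```

```bash
cat > st.py <<'E'
from h import *
s=env.observe(); print(s['joint_positions'].round(1),s['position'].round(4),s['tool_rot'].round(2))
Rn=R.from_euler('xyz',s['tool_rot'],degrees=True)
print("to level",(R.from_euler('xyz',[180,0,s['tool_rot'][2]],degrees=True)*Rn.inv()).as_rotvec(degrees=True).round(2))
E
python3 st.py
```

```text
[ 55.5  39.  -53.4  80.7  31.6  75.9 -21.4] [ 0.5802 -0.3302  0.2221] [-179.95    0.24   68.  ]
to level [ 0.21 -0.13  0.  ]
```

Request:
arm_command(deltas=[[[0, 0, -0.018, 0.1, -0.06, 0, 0], [0, 0, -0.022, 0.1, -0.07, 0, 0], [0, 0, -0.022, 0, 0, 0, 0], [0, 0, -0.022, 0, 0, 0, 0], [0, 0, -0.018, 0, 0, 0, 0], [0, 0, -0.01, 0, 0, 0, 0], [0, 0, -0.006, 0, 0, 0, 0], [0, 0, -0.004, 0, 0, 0, 0], [0, 0, -0.003, 0, 0, 0, 0], [0, 0, -0.001, 0, 0, 0, 0], [0, 0, 0, 0, 0, 0, 0], [0, 0, 0, 0, 0, 0, 0]]])

```text
time: 12.93
position: [0.5819, -0.3247, 0.0977]
tool_rot: [179.9, -0.1, 68.5]
ft_force: [-0.2, -0.5, -4.9]
gripper_width: 0.0203
gripper_force: 30.0
```

Request:
arm_command(deltas=[[[0, 0, -0.002, 0, 0, 0, 0], [0, 0, -0.002, 0, 0, 0, 0], [0, 0, 0, 0, 0, 0, 0], [0, 0, 0, 0, 0, 0, 0], [0, 0, 0, 0, 0, 0, 0]]])

```text
time: 13.35
position: [0.5819, -0.3246, 0.0939]
tool_rot: [179.9, -0.1, 68.5]
ft_force: [-2.5, 1.4, 4.8]
gripper_width: 0.0197
gripper_force: 30.0
```

Touched down (force reversed). Releasing and rising.

Request:
arm_command(deltas=[[[0, 0, 0, 0, 0, 0, 0.0918], [0, 0, 0, 0, 0, 0, 0.0918], [0, 0, 0, 0, 0, 0, 0.0918], [0, 0, 0, 0, 0, 0, 0.0918], [0, 0, 0, 0, 0, 0, 0.0918], [0, 0, 0, 0, 0, 0, 0.0918], [0, 0, 0, 0, 0, 0, 0.0918], [0, 0, 0, 0, 0, 0, 0.0918], [0, 0, 0.012, 0, 0, 0, 0.0918], [0, 0, 0.03, 0, 0, 0, 0.0918], [0, 0, 0.03, 0, 0, 0, 0.0918], [0, 0, 0.03, 0, 0, 0, 0.0918], [0, 0, 0.02, 0, 0, 0, 0.0918], [0, 0, 0, 0, 0, 0, 0.0918], [0, 0, 0, 0, 0, 0, 0.0918]]])

```text
time: 14.6
position: [0.5822, -0.3245, 0.2171]
tool_rot: [179.8, -0.1, 68.5]
ft_force: [-0.4, -0.5, -0.4]
gripper_width: 0.0921
gripper_force: 0.0
```

```bash
python3 st.py; python3 - <<'E'
from h import *
a=vision.grab_frame("scene"); b=vision.grab_frame("top")
cv2.imwrite("pics/m4.png",np.hstack([cv2.copyMakeBorder(cv2.resize(a[110:300,90:290],(400,380)),0,20,0,0,0),crop(b,195,190,100,100,4)]))
E
```

```text
[ 55.4  39.1 -53.6  81.5  31.7  75.  -21.5] [ 0.5822 -0.3245  0.2171] [ 1.798e+02 -1.100e-01  6.846e+01]
to level [-0.02  0.23  0.  ]
```

View pics/m4.png

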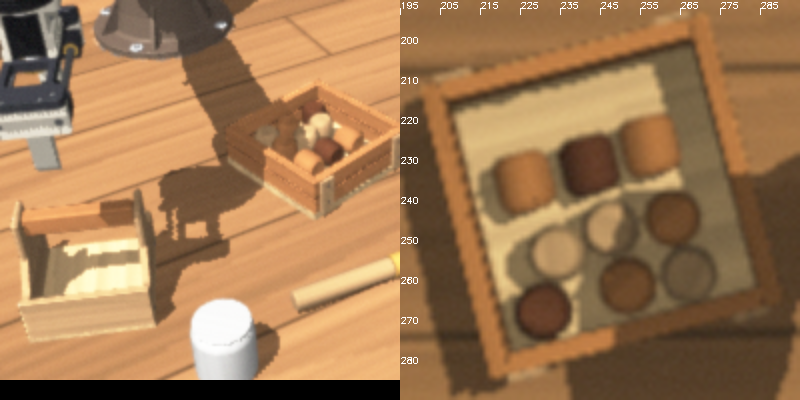

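The tote stands upright and empty at its place. The crate view shows nine stubs: three lying (229-255, 225-235) and six on end or leaning at the robot side. Next is the tamper; I'll watch joint 3, which has drifted towards its limit, so I go halfway first.

Request:
arm_command(deltas=[[[0, 0.01, 0.01, 0, 0, 0.5, 0.0918], [-0.002, 0.02, 0.01, 0, 0, 1, 0.0918], [-0.003, 0.03, 0, 0, 0, 1.2, 0.0918], [-0.003, 0.03, 0, 0, 0, 1.2, 0.0918], [-0.003, 0.03, 0, 0, 0, 1.2, 0.0918], [-0.003, 0.03, 0, 0, 0, 1.2, 0.0918], [-0.003, 0.03, 0, 0, 0, 1.2, 0.0918], [-0.003, 0.03, 0, 0, 0, 1.2, 0.0918], [-0.003, 0.03, 0, 0, 0, 1.2, 0.0918], [-0.003, 0.03, 0, 0, 0, 1.2, 0.0918], [-0.003, 0.03, 0, 0, 0, 1.2, 0.0918], [-0.003, 0.02, 0, 0, 0, 1.2, 0.0918], [0, 0.01, 0, 0, 0, 1.0, 0.0918], [0, 0, 0, 0, 0, 0, 0.0918]]])

```text
time: 15.87
position: [0.5485, 0.0093, 0.2358]
tool_rot: [179.9, -0.2, 83.4]
ft_force: [-0.1, 0.5, 0.3]
gripper_width: 0.0918
gripper_force: 0.0
```

```bash
python3 st.py
```

```text
[ 36.3  29.7 -62.1  96.8  27.6  70.3 -38.9] [0.5485 0.0093 0.2358] [ 1.7994e+02 -1.6000e-01  8.3370e+01]
to level [-0.15  0.07  0.  ]
```

Request:
arm_command(deltas=[[[-0.001, 0.015, 0, -0.1, 0, 0.4, 0.0918], [-0.002, 0.025, 0, 0, 0, 0.7, 0.0918], [-0.002, 0.03, 0, 0, 0, 0.9, 0.0918], [-0.002, 0.03, 0, 0, 0, 0.9, 0.0918], [-0.002, 0.03, 0, 0, 0, 0.9, 0.0918], [-0.002, 0.03, 0, 0, 0, 0.9, 0.0918], [-0.002, 0.03, 0, 0, 0, 0.9, 0.0918], [-0.002, 0.03, 0, 0, 0, 0.9, 0.0918], [-0.002, 0.025, 0, 0, 0, 0.7, 0.0918], [-0.002, 0.015, 0, 0, 0, 0.4, 0.0918], [0, 0, 0, 0, 0, 0, 0.0918], [0, 0, 0, 0, 0, 0, 0.0918]]])

```text
time: 16.87
position: [0.5306, 0.265, 0.2347]
tool_rot: [180.0, 0.0, 90.6]
ft_force: [0.7, -0.3, 0.5]
gripper_width: 0.0923
gripper_force: 0.0
```

```bash
python3 st.py
```

```text
[  7.   33.9 -60.6  90.8  30.4  73.4 -57.7] [0.5306 0.265  0.2347] [1.7999e+02 2.0000e-02 9.0570e+01]
to level [ 0.02  0.01 -0.  ]
```

Request:
arm_command(deltas=[[[-0.0015, 0.007, -0.01, 0, 0, 0.4, 0.0918], [0, 0, -0.025, 0, 0, 0, 0.0918], [0, 0, -0.025, 0, 0, 0, 0.06], [0, 0, -0.025, 0, 0, 0, 0.06], [0, 0, -0.025, 0, 0, 0, 0.06], [0, 0, -0.02, 0, 0, 0, 0.06], [0, 0, -0.014, 0, 0, 0, 0.06], [0, 0, -0.008, 0, 0, 0, 0.06], [0, 0, 0, 0, 0, 0, 0], [0, 0, 0, 0, 0, 0, 0], [0, 0, 0, 0, 0, 0, 0], [0, 0, 0, 0, 0, 0, 0], [0, 0, 0, 0, 0, 0, 0], [0, 0, 0, 0, 0, 0, 0], [0, 0, 0, 0, 0, 0, 0], [0, 0, 0, 0, 0, 0, 0], [0, 0, 0, 0, 0, 0, 0], [0, 0, 0, 0, 0, 0, 0], [0, 0, 0, 0, 0, 0, 0], [0, 0, 0, 0, 0, 0, 0]]])

```text
time: 18.53
position: [0.5296, 0.2726, 0.0834]
tool_rot: [179.9, -0.0, 90.9]
ft_force: [1.9, -1.4, 6.7]
gripper_width: 0.0261
gripper_force: 30.0
```

```bash
python3 st.py
```

```text
[  2.5  42.3 -54.3 100.2  39.8  58.7 -65.6] [0.5296 0.2726 0.0834] [ 1.7989e+02 -4.0000e-02  9.0940e+01]
to level [-0.04  0.11  0.  ]
```

Tamper gripped (26.1 mm). I'll lift it and carry it over the crate's robot-side left part, turning it to the crate's yaw.

Request:
arm_command(deltas=[[[0, 0, 0.012, 0, 0, 0, 0], [0, 0, 0.025, 0, 0, 0, 0], [0, 0, 0.03, 0, 0, 0, 0], [0, 0, 0.03, 0, 0, 0, 0], [0, 0, 0.025, 0, 0, 0, 0], [-0.002, -0.008, 0.01, 0, 0, 0.5, 0], [-0.004, -0.014, 0, 0, 0, 0.9, 0], [-0.005, -0.02, 0, 0, 0, 1.2, 0], [-0.006, -0.022, 0, 0, 0, 1.2, 0], [-0.006, -0.022, 0, 0, 0, 1.2, 0], [-0.006, -0.022, 0, 0, 0, 1.2, 0], [-0.006, -0.022, 0, 0, 0, 1.2, 0], [-0.006, -0.022, 0, 0, 0, 1.2, 0], [-0.006, -0.022, 0, 0, 0, 1.2, 0], [-0.006, -0.022, 0, 0, 0, 1.2, 0], [-0.004, -0.018, 0, 0, 0, 1.1, 0], [-0.003, -0.009, 0, 0, 0, 0.7, 0], [0, 0, 0, 0, 0, 0, 0], [0, 0, 0, 0, 0, 0, 0]]])

```text
time: 20.12
position: [0.4678, 0.0484, 0.2141]
tool_rot: [-179.9, -0.0, 103.7]
ft_force: [0.7, 0.8, -3.8]
gripper_width: 0.0261
gripper_force: 30.0
```

```bash
python3 st.py; python3 - <<'E'
from h import *
a=vision.grab_frame("scene"); b=vision.grab_frame("top")
cv2.imwrite("pics/m5.png",np.hstack([crop(a,190,110,100,100,4),crop(b,195,190,100,100,4)]))
P=[(226,235.5),(242.5,231),(257.5,226.7),(234,253),(247.7,247),(263,244.5),(230.5,267),(252,261.5),(267,258)]
q=proj_back("top",P,.046)[:,:2]-[.504,.0273]; t=np.radians(13.8)
print((q@np.array([[np.cos(t),-np.sin(t)],[np.sin(t),np.cos(t)]])*1000).round())
E
```

```text
[ 39.8  25.7 -69.1 108.2  26.6  64.7 -25.7] [0.4678 0.0484 0.2141] [-179.92   -0.    103.67]
to level [ 0.02 -0.08 -0.  ]
[[ 19.  45.]
 [ 19.   4.]
 [ 20. -34.]
 [-27.  37.]
 [-21.   1.]
 [-25. -36.]
 [-57.  53.]
 [-58.  -0.]
 [-59. -37.]]
```

View pics/m5.png

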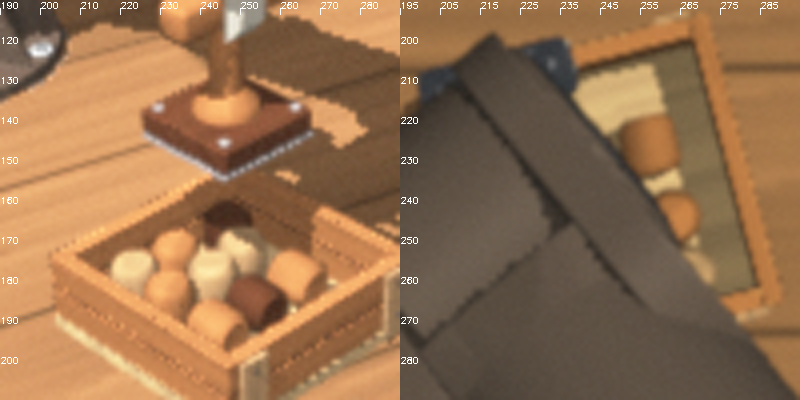

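The tamper hangs level over the crate's robot-side left. The stubs lie in a single loose layer (centres about 40 mm apart in crate axes) below the rim. Pressing down here.

Request:
arm_command(deltas=[[[0.003, 0.001, -0.01, 0, 0, 0, 0], [0, 0, -0.015, 0, 0, 0, 0], [0, 0, -0.015, 0, 0, 0, 0], [0, 0, -0.015, 0, 0, 0, 0], [0, 0, -0.012, 0, 0, 0, 0], [0, 0, -0.008, 0, 0, 0, 0], [0, 0, -0.003, 0, 0, 0, 0], [0, 0, -0.003, 0, 0, 0, 0], [0, 0, -0.002, 0, 0, 0, 0], [0, 0, 0, 0, 0, 0, 0]]])

```text
time: 21.05
position: [0.4721, 0.0505, 0.132]
tool_rot: [179.9, -0.0, 103.8]
ft_force: [-0.0, -0.2, -4.6]
gripper_width: 0.0255
gripper_force: 30.0
```

Request:
arm_command(deltas=[[[0, 0, -0.002, 0, 0, 0, 0], [0, 0, -0.002, 0, 0, 0, 0], [0, 0, -0.0015, 0, 0, 0, 0], [0, 0, 0, 0, 0, 0, 0], [0, 0, 0, 0, 0, 0, 0]]])

```text
time: 21.47
position: [0.4738, 0.0513, 0.1289]
tool_rot: [179.7, 0.0, 103.8]
ft_force: [-3.8, -1.8, 23.0]
gripper_width: 0.0256
gripper_force: 30.0
```

Pressing with about 27 N at a sole height of 45.5 mm, level. I'll hold, lift, and press the right side as well.

Request:
arm_command(deltas=[[[0, 0, 0, 0, 0, 0, 0], [0, 0, 0, 0, 0, 0, 0], [0, 0, 0.01, 0, 0, 0, 0], [0, 0, 0.015, 0, 0, 0, 0], [0, 0, 0.012, 0, 0, 0, 0], [0.002, -0.01, 0, 0, 0, 0, 0], [0.003, -0.02, 0, 0, 0, 0, 0], [0.003, -0.02, 0, 0, 0, 0, 0], [0.003, -0.009, 0, 0, 0, 0, 0], [0, 0, 0, 0, 0, 0, 0], [0, 0, -0.012, 0, 0, 0, 0], [0, 0, -0.012, 0, 0, 0, 0], [0, 0, -0.006, 0, 0, 0, 0], [0, 0, -0.003, 0, 0, 0, 0], [0, 0, 0, 0, 0, 0, 0]]])

```text
time: 22.72
position: [0.4825, -0.0078, 0.1297]
tool_rot: [-180.0, -0.0, 103.9]
ft_force: [-0.1, 0.1, -4.8]
gripper_width: 0.0259
gripper_force: 30.0
```

```bash
python3 st.py
```

```text
[ 40.5  32.2 -63.1 112.9  34.7  56.5 -25.6] [ 0.4825 -0.0078  0.1297] [-1.7998e+02 -4.0000e-02  1.0386e+02]
to level [-0.03 -0.03 -0.  ]
```

Request:
arm_command(deltas=[[[0, 0, -0.002, 0, 0, 0, 0], [0, 0, -0.002, 0, 0, 0, 0], [0, 0, 0, 0, 0, 0, 0], [0, 0, 0, 0, 0, 0, 0]]])

```text
time: 23.05
position: [0.4842, -0.0077, 0.1284]
tool_rot: [179.8, 0.1, 103.8]
ft_force: [-5.2, -3.6, 22.1]
gripper_width: 0.026
gripper_force: 30.0
```

Request:
arm_command(deltas=[[[0, 0, 0.01, 0, 0, 0, 0], [0, 0, 0.015, 0, 0, 0, 0], [0, 0, 0.012, 0, 0, 0, 0], [0.01, 0.012, 0, 0, 0, 0, 0], [0.013, 0.015, 0, 0, 0, 0, 0], [0.009, 0.01, 0, 0, 0, 0, 0], [0, 0, 0, 0, 0, 0, 0], [0, 0, -0.012, 0, 0, 0, 0], [0, 0, -0.012, 0, 0, 0, 0], [0, 0, -0.006, 0, 0, 0, 0], [0, 0, -0.003, 0, 0, 0, 0], [0, 0, -0.002, 0, 0, 0, 0], [0, 0, -0.002, 0, 0, 0, 0], [0, 0, 0, 0, 0, 0, 0], [0, 0, 0, 0, 0, 0, 0]]])

```text
time: 24.3
position: [0.5156, 0.0285, 0.128]
tool_rot: [179.9, 0.0, 103.7]
ft_force: [-4.0, -2.5, 16.4]
gripper_width: 0.0257
gripper_force: 30.0
```

Pressed in three places, level, with the sole at 45 mm. Now lifting out and returning the tamper to its spot.

Request:
arm_command(deltas=[[[0, 0, 0.01, 0, 0, 0, 0], [0, 0, 0.02, 0, 0, 0, 0], [0, 0, 0.025, 0, 0, 0, 0], [0, 0, 0.025, 0, 0, 0, 0], [0, 0.008, 0.005, 0, 0, -0.4, 0], [0.001, 0.018, 0, 0, 0, -0.9, 0], [0.0015, 0.024, 0, 0, 0, -1.3, 0], [0.0015, 0.026, 0, 0, 0, -1.4, 0], [0.0015, 0.026, 0, 0, 0, -1.4, 0], [0.0015, 0.026, 0, 0, 0, -1.4, 0], [0.0015, 0.026, 0, 0, 0, -1.4, 0], [0.0015, 0.026, 0, 0, 0, -1.4, 0], [0.0015, 0.026, 0, 0, 0, -1.4, 0], [0.0015, 0.022, 0, 0, 0, -1.2, 0], [0, 0.016, 0, 0, 0, -1, 0], [0, 0.008, 0, 0, 0, -0.5, 0], [0, 0, 0, 0, 0, 0, 0], [0, 0, 0, 0, 0, 0, 0]]])

```text
time: 25.8
position: [0.5276, 0.2799, 0.2107]
tool_rot: [-180.0, 0.0, 90.1]
ft_force: [0.6, -0.7, -4.5]
gripper_width: 0.026
gripper_force: 30.0
```

```bash
python3 st.py; python3 - <<'E'
from h import *
a=vision.grab_frame("scene"); b=vision.grab_frame("top")
cv2.imwrite("pics/m6.png",np.hstack([crop(a,190,110,160,100,4)[:, :400],crop(b,195,190,100,100,4)]))
E
```

```text
[  3.7  34.3 -57.1  92.1  30.2  70.4 -59.2] [0.5276 0.2799 0.2107] [-1.7999e+02  4.0000e-02  9.0110e+01]
to level [ 0.04 -0.01  0.  ]
```

View pics/m6.png

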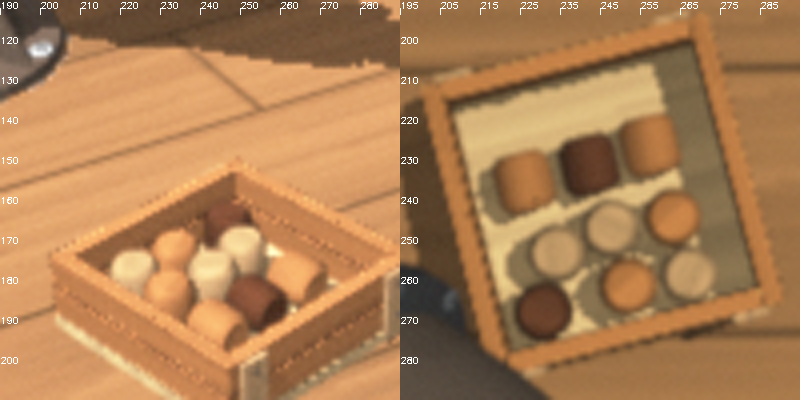

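The crate now shows all nine stubs in one level layer below the rim: three lying at (226-257, 227-236) and six on end. I'll set the tamper down.

Request:
arm_command(deltas=[[[0, 0, -0.015, 0, 0, 0, 0], [0, 0, -0.025, 0, 0, 0, 0], [0, 0, -0.025, 0, 0, 0, 0], [0, 0, -0.025, 0, 0, 0, 0], [0, 0, -0.018, 0, 0, 0, 0], [0, 0, -0.009, 0, 0, 0, 0], [0, 0, -0.004, 0, 0, 0, 0], [0, 0, -0.003, 0, 0, 0, 0], [0, 0, -0.002, 0, 0, 0, 0], [0, 0, 0, 0, 0, 0, 0], [0, 0, 0, 0, 0, 0, 0]]])

```text
time: 26.82
position: [0.5284, 0.2807, 0.0863]
tool_rot: [179.9, -0.1, 90.1]
ft_force: [0.6, 0.1, -4.7]
gripper_width: 0.0258
gripper_force: 30.0
```

Request:
arm_command(deltas=[[[0, 0, -0.002, 0, 0, 0, 0], [0, 0, -0.0015, 0, 0, 0, 0], [0, 0, 0, 0, 0, 0, 0], [0, 0, 0, 0, 0, 0, 0]]])

```text
time: 27.15
position: [0.5282, 0.2805, 0.0828]
tool_rot: [179.9, -0.0, 90.1]
ft_force: [-2.6, -2.7, 5.5]
gripper_width: 0.0256
gripper_force: 30.0
```

Standing on the bench. Releasing and rising.

Request:
arm_command(deltas=[[[0, 0, 0, 0, 0, 0, 0.0918], [0, 0, 0, 0, 0, 0, 0.0918], [0, 0, 0, 0, 0, 0, 0.0918], [0, 0, 0, 0, 0, 0, 0.0918], [0, 0, 0, 0, 0, 0, 0.0918], [0, 0, 0, 0, 0, 0, 0.0918], [0, 0, 0, 0, 0, 0, 0.0918], [0, 0, 0, 0, 0, 0, 0.0918], [0, 0, 0.012, 0, 0, 0, 0.0918], [0, 0, 0.03, 0, 0, 0, 0.0918], [0, 0, 0.03, 0, 0, 0, 0.0918], [0, 0, 0.03, 0, 0, 0, 0.0918], [0, 0, 0.02, 0, 0, 0, 0.0918], [0, 0, 0, 0, 0, 0, 0.0918], [0, 0, 0, 0, 0, 0, 0.0918], [0, 0, 0, 0, 0, 0, 0.0918]]])

```text
time: 28.48
position: [0.5277, 0.28, 0.2038]
tool_rot: [180.0, 0.0, 90.1]
ft_force: [0.4, -0.7, -0.5]
gripper_width: 0.092
gripper_force: 0.0
```

```bash
python3 - <<'E'
from h import *
cv2.imwrite("pics/s9.png",cv2.resize(vision.grab_frame("scene"),(800,600)))
E
```

```text
(no output)
```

View pics/s9.png

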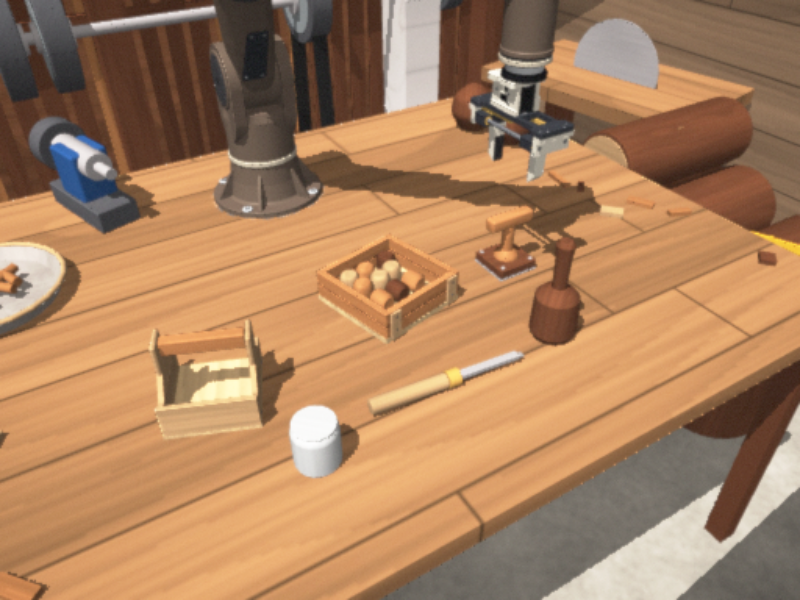

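The tote stands empty at (207,390) and the tamper stands upright at (505,245). The stubs are level in the crate at (388,285). The tin, mallet and gouge are at the same pixels as at the start, and the hand is clear.

```bash
python3 -c "
from station import ticket; print(ticket.sign_off())"
```

```text
the job is handed in; nothing more can be done
None
```

I handed the job in at about 28.5 s on the robot's clock (no verdict came back): all nine stubs lie level in the crate below the rim, the empty tote and the tamper stand upright on the bench clear of the crate, and the tin, mallet and gouge are where they were.

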